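# Clamp a seatpost in the saw guide to its force tab

### The job

Take the aluminium bicycle seatpost and slide it, open end first, along the V of the tube clamp until its end rests against the end stop, gently enough that the stop stays where it is set. Then wind the clamp's crank clockwise until the sprung steel tab pops out of the end of the crosshead, and stop there: more than a quarter turn further would crush the tube. Leave the post clamped and let go, with the other things on the bench undisturbed.

Things in the scene. Friction and masses are not known exactly. Their poses are not given: they have to be found in the camera images.
- seatpost: loose aluminium seatpost, 0.2 to 0.4 kg: round tube 27.2 mm thick, 262 mm long, one end open, a 44 mm wide saddle head on the other. Starts lying on the bench, open end towards -y. Origin on the underside near the balance point, 180 mm from the open end; the tube's axis runs along its own y, 13.6 mm above the origin: open end at -y, head at y = 80 to 118 mm, top 34 mm up
- post_tip (a point): centre of the tube's open end, on the tube's axis
- clamp: tube clamp with saw guide, bolted to the bench. Origin on the spindle's axis at bench level, z up, y along the tube, which goes in from the +y side. Base 140 mm wide (x) for y = -143 to 52 mm, then a foot 50 mm wide to y = 151 mm, all 18 mm high. Two pairs of saw guide cheeks, 40 mm apart, up to z = 100 mm, at y = -55 to -67 mm; beyond them the end stop
- v_seat (a point): on the spindle's axis: where the axis of a tube seated in the V runs, 59.2 mm over the bench, along the clamp's y. The V (90 degrees, steel, y = -40 to 40 mm) has its bottom 40 mm and its top 64 mm over the bench and centres the tube
- rest (a point): the seated tube's axis (59.2 mm high) over the outboard rest, a steel post 18 mm wide, 14 mm long and 45 mm high under the tube, 137 mm on the +y side of the spindle; it carries the head side so the post lies level when let go. Fingers that hold the tube pass on either side of it. Between the V and the rest only the 18 mm high foot lies under the tube: room for fingers
- crosshead (a point): middle of the crosshead's top, 146 mm over the bench; the crosshead spans the V, 132 mm along x, 40 mm along y, underside at 112 mm, on two pillars 50 mm to either side of the spindle
- stop_face (a point): point of the end stop's face that meets the centre of the tube's end. The stop is a steel block 34 mm wide on a rail, 74 to 94 mm on the -y side of the spindle, held by a thumbscrew: a push along y of over 40 N shifts it
- crank (a joint): crank angle about the upright spindle, rad, growing clockwise seen from above, which lowers the foot 10 mm a turn. Starts at -1 to 1; at 0 the arm points to the clamp's -y; at angle a the grip is at clamp x = -55 sin(a), y = -55 cos(a) mm. The foot meets the tube somewhere from 5 to 8.2 rad, as the foot is set; then the load grows and the tab pops out about 2.6 rad later. Stays where left
- crank_grip (a point): middle of the crank's upright black grip (23 mm thick, 50 mm high, revolving freely on its pin, 55 mm off the spindle's axis). At crank angle 0 it is 219 mm over the bench, 28 mm over the arm, 22 mm under the grip's top; it sinks 10 mm a turn until the foot meets the tube, then stays level. Turning takes 4 N here when free, 6 N under load
- tab (a joint): how far the indicator tab stands out, m: about 0 while it is held in, 0.013 when it has popped out; it stays out
- tab_end (a point): outer end of the tab, a steel blade 18 mm wide and 4 mm thick, 122 mm over the bench in a window of the crosshead's +x end; nearly flush when held in, it springs out 13 mm to the clamp's +x
- spindle: upright screw spindle with the pressure foot under it, a steel block 30 x 44 x 7 mm on a stud that earlier users have set to some height. Origin and axes as the clamp's at crank angle 0; sinks as it is screwed down. The foot's underside is 80.8 to 85.8 mm above this origin: 8 to 13 mm over a seated tube at crank angle 0
- nut_top (a point): middle of the top of the steel nut that stands out of the crosshead round the spindle, 157 mm over the bench at rest. The nut is held down by spring washers and rises as the clamping force grows (from about 37 N, by 1 mm every 10 N, 1.6 mm a radian of crank); the tab is freed when it has risen 3 mm. 2.5 mm or more above that, a quarter turn later, the tube is overtightened
- wrench: loose spanner 180 mm long beside the clamp, not to be disturbed
- pedal: loose black bicycle pedal about 95 mm, 22 mm high, not to be disturbed
- hex_key: loose L-shaped hex key 120 mm long, not to be disturbed
- tape_measure: loose tape measure 70 x 32 x 66 mm beside the clamp, not to be disturbed
- grease_tub: loose white tub 72 mm wide, 85 mm high, not to be disturbed
- stem: loose black handlebar stem about 130 mm long, 42 mm high, not to be disturbed
- mallet: loose mallet with wooden handle 260 mm long, not to be disturbed
- screwdriver: loose screwdriver 200 mm long, not to be disturbed

How it is judged:
By the outcome, as a careful person would: the job done as asked, in the order asked, and still so for the second after the job is handed in, with the robot touching nothing.
It also fails if it takes over 64 s, if anything falls off the work surface, if the arm or the gripper's body presses on something with over 40 N, if the wrist force passes 120 N, or if a joint passes its speed limit or range.

### The arm

A 6-joint arm with a two-finger parallel gripper is mounted at the origin on the work surface. World frame = base frame: x ahead of the robot, y to its left, z up, the work surface at z = 0. Lengths are in m, angles in degrees, forces in N, time in s.
With the tool pointing down it reaches from about 0.275 to 0.725 m from the base axis. Payload 15.9 kg.
Tool frame: the origin (TCP) lies midway between the tips of the shut fingers; the grasp point (between the pads) lies robot.grip_point_offset behind it (robot.grip_point_offset is the distance from the TCP to the grasp point, in m); z points along the fingers, y is the line along which they close (so a half turn about z gives the same grasp; the last joint's range is limited). The gripper opens to 85 mm and grips with 20 to 120 N. Pads are 22 mm wide; open, the fingers measure 114 mm over their backs; the gripper's body (76 mm by 85 mm) begins 54 mm behind the grasp point. The pads swing forward as they close: fully open they stand 13 mm farther back than shut.
Start: joints at [-68.87, 12.198, -1.971, 75.831, 0, 90], TCP at [0.18, -0.466, 0.231] pointing down, gripper open.
Joint ranges: [-170.91, 170.91], [-42.67, 98.43], [-65.05, 77.54], [-120.47, 116.71], [-90, 82.35], [-180, 180]. Speed limits (degrees/s): [108.29, 108.29, 136.94, 147.25, 180, 180].

### API

Orientations are given as [roll, pitch, yaw] about the fixed x, y, z axes, in that order (R = Rz(yaw) Ry(pitch) Rx(roll)).
In Python, from cell import robot gives the robot as it stands.
- The arm moves only by the shell command python3 jog.py 'ROWS'. ROWS is a JSON list of rows, 1 to 10 of them, each an object with the fields aperture (the finger opening in m), x, y, z (the shift in m), turn (a turn about the tool's z in degrees); a field left out counts as zero (the opening has to be given); each row is the pose to reach, as a shift and turn from the pose commanded when the command began, along the tool's axes at that moment; what a row does not reach only later rows make up. A row lasts 1/8 s, in which the tool goes at most 0.0625 m and 10.7 degrees, less where a joint would pass 70% of its speed; a pose out of reach is approached as far as the arm can. The fingers move at their own pace and stop on an object; the grip force is fixed at half the most. Time passes only in rows, so rows that do not move let the fingers close. It prints the time, the measured TCP pose, the force, the opening and the grip force at its end. Input that does not fit is refused with a message, and nothing moves.
- robot.read_state(): the state, without advancing time (a new reading comes with each control period).
- robot.read_camera(name): name is "side" or "top"; returns a dict with "frame" (480x640x3 uint8, red, green, blue), "K" (3x3 intrinsics, pixels), "k1" (the pictures are not rectified: a ray, as slopes to the right and down, at radius r is drawn at 1 + k1 r^2 times it, then the intrinsics apply), "R" (3x3) and "t" (3): a world point X has camera coordinates R X + t. Camera axes: x right, y down, z forward; pixel columns grow to the right and rows downward; lengths in m; the calibration is good to about 2 mm. A picture is of the moment at which its call begins. There is no depth.
- robot.finish_job(): hands the job in; it is judged then, once.
The state is a dict: "clock": time; "joint_positions": joint angles; "joint_vel": joint speeds; "effort": joint torques, N m; "ee_pos": TCP position; "tcp_rot": TCP orientation; "contact_force": force on the tool from outside, world axes, zero at the start; "ft_torque": the same for the moment, N m; "finger_gap": finger opening in m; "grip_force": force on a finger pad.
Only numpy, scipy, OpenCV 4.12 (cv2) and the standard library are available. Lean on these libraries where they do the work, as an engineer would, in place of code of your own. Each camera call takes 0.05 s, during which the arm holds its last target. There are 200 camera calls.

## Working session

There is one attempt and no reset: what is moved stays moved. The work goes in short steps, Python scripts to look and compute and a shell command to move; the robot and the scene stay as the last step left them, time stands still between calls to the robot, and variables do not carry over. Pictures are saved under pics/ and viewed, at most 10 in all, crops included, and the job is handed in when it is done.

```bash
ls; mkdir -p pics
python3 - <<'E'
from cell import robot
import cv2,numpy as np
for n in("top","side"):
    c=robot.read_camera(n); cv2.imwrite(f"pics/{n}0.png",c["frame"][:,:,::-1])
    print(n,c["K"].tolist(),c["k1"],np.round(c["R"],4).tolist(),c["t"], -c["R"].T@c["t"])
s=robot.read_state(); print(s, robot.grip_point_offset)
E
```

```text
cell.py
jog.py
pics
top [[493.0668023055534, 0.0, 313.42964313373693], [0.0, 493.0668023055534, 240.97885277319185], [0.0, 0.0, 1.0]] -0.07343847936401894 [[-0.0282, -0.9993, 0.0238], [-0.9825, 0.0233, -0.185], [0.1843, -0.0286, -0.9825]] [0.04866026 0.53006709 1.1097589 ] [0.31762998 0.06802798 1.18717613]
side [[620.6296109348692, 0.0, 314.8685048392945], [0.0, 620.6296109348692, 238.7061628054551], [0.0, 0.0, 1.0]] -0.14368063876041676 [[-0.9362, -0.3514, -0.0021], [-0.1948, 0.524, -0.8292], [0.2925, -0.7759, -0.559]] [0.51927191 0.19891538 1.22273474] [0.16730432 1.02694607 0.84951865]
{'clock': 0.1, 'joint_positions': array([-6.88680017e+01,  1.22200617e+01, -2.00404319e+00,  7.58316996e+01,
       -1.36029529e-03,  8.99987940e+01]), 'joint_vel': array([ 0.05540069, -0.06134941,  0.18880182,  0.0326823 ,  0.03314087,
        0.05424063]), 'effort': array([ 5.72758363e-04, -6.87241530e+01,  4.87810206e+01,  1.20377078e-02,
        1.10062874e-04, -1.26617965e-05]), 'ee_pos': array([ 0.18014142, -0.46609302,  0.23088658]), 'tcp_rot': array([-1.79944195e+02,  1.35912006e-03,  2.11332056e+01]), 'contact_force': array([ 0.7859511 , -0.25434083, -0.74007286]), 'ft_torque': array([ 0.00921743,  0.00318285, -0.01167448]), 'grip_force': 0.0, 'finger_gap': 0.08542408464888494} 0.0187
```

View pics/top0.png

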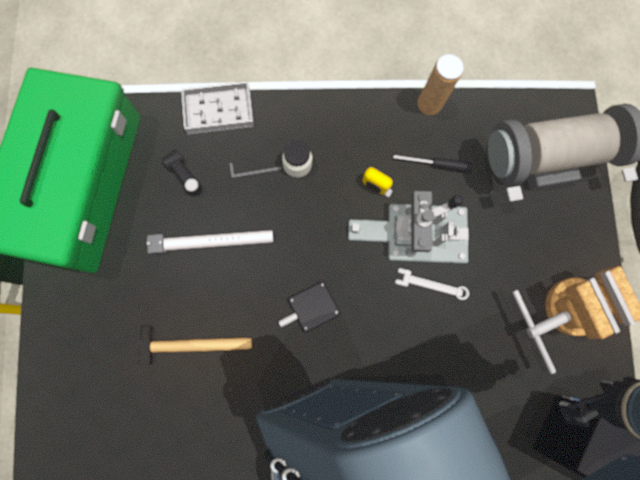

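View pics/side0.png

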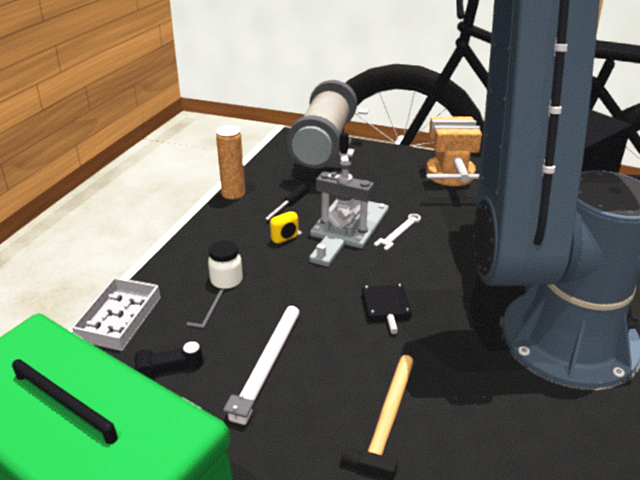

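Top: post from about (147,243) head to (273,237) open end; clamp foot at (350,230), base to (468,250), crank grip black near (456,200). Side: clamp at (345,210), post (293,310)–(238,408).

```bash
cat > h.py <<'E'
from cell import robot
import cv2,numpy as np
def cam(n): return robot.read_camera(n)
def ray(c,px):
    D=np.array([c["k1"],0,0,0,0])
    u=cv2.undistortPoints(np.array([[px]],float),c["K"],D)[0,0]
    # exact model: distorted = u(1+k1 r^2), same as OpenCV k1
    return -c["R"].T@c["t"], c["R"].T@np.array([u[0],u[1],1.])
def onz(c,px,z):
    o,d=ray(c,px); return o+d*(z-o[2])/d[2]
def tri(c1,p1,c2,p2):
    A=np.zeros((3,3));b=np.zeros(3);L=[]
    for c,p in((c1,p1),(c2,p2)):
        o,d=ray(c,p);d=d/np.linalg.norm(d);P=np.eye(3)-np.outer(d,d);A+=P;b+=P@o;L.append((o,P))
    X=np.linalg.solve(A,b);return X,[float(np.linalg.norm(P@(X-o))) for o,P in L]
def proj(c,X):
    X=np.asarray(X,float).reshape(-1,3)
    return cv2.projectPoints(X,cv2.Rodrigues(c["R"])[0],c["t"],c["K"],np.array([c["k1"],0,0,0,0]))[0].reshape(-1,2)
def crop(c,x0,y0,x1,y1,s,f):
    cv2.imwrite(f,cv2.resize(c["frame"][y0:y1,x0:x1,::-1],None,fx=s,fy=s,interpolation=cv2.INTER_CUBIC))
E
python3 - <<'E'
from h import *
t=cam("top");s=cam("side")
a=cv2.resize(t["frame"][180:272,340:480],None,fx=5,fy=5,interpolation=2)
b=cv2.resize(s["frame"][145:275,300:400],None,fx=4,fy=4,interpolation=2)
cv2.imwrite("pics/topc.png",a[:,:,::-1]);cv2.imwrite("pics/sidec.png",cv2.resize(b,None,fx=1.1,fy=1.1)[:,:,::-1])
# post
for n,c,box in(("top",t,(135,220,285,265)),("side",s,(220,295,305,430))):
    f=c["frame"];x0,y0,x1,y1=box
    g=cv2.cvtColor(f,cv2.COLOR_RGB2GRAY);m=np.zeros_like(g);m[y0:y1,x0:x1]=(g[y0:y1,x0:x1]>150)*255
    k,_=cv2.findContours(m,0,1);k=max(k,key=cv2.contourArea);r=cv2.minAreaRect(k)
    print(n,r,cv2.boxPoints(r).round(1).tolist())
    if n=="top":
        # centre rows per column
        for x in range(150,276,6):
            col=np.where(m[y0:y1,x]>0)[0]
            if len(col): 
                print(x,y0+col[0],y0+col[-1],end='; ')
E
```

```text
top ((217.4906005859375, 239.8738555908203), (11.758347511291504, 109.8884506225586), 85.73210906982422) [[162.3000030517578, 238.10000610351562], [271.79998779296875, 229.89999389648438], [272.70001220703125, 241.60000610351562], [163.10000610351562, 249.8000030517578]]
150 241 243; 168 238 249; 174 238 249; 180 237 248; 186 237 248; 192 236 247; 198 236 247; 204 235 246; 210 235 246; 216 235 245; 222 234 245; 228 234 244; 234 233 244; 240 233 244; 246 232 243; 252 232 243; 258 231 242; 264 231 242; 270 231 241; side ((270.25848388671875, 352.99749755859375), (15.166496276855469, 105.41219329833984), 28.49563980102539) [[238.39999389648438, 395.70001220703125], [288.70001220703125, 303.1000061035156], [302.1000061035156, 310.29998779296875], [251.8000030517578, 402.8999938964844]]
```

View pics/topc.png

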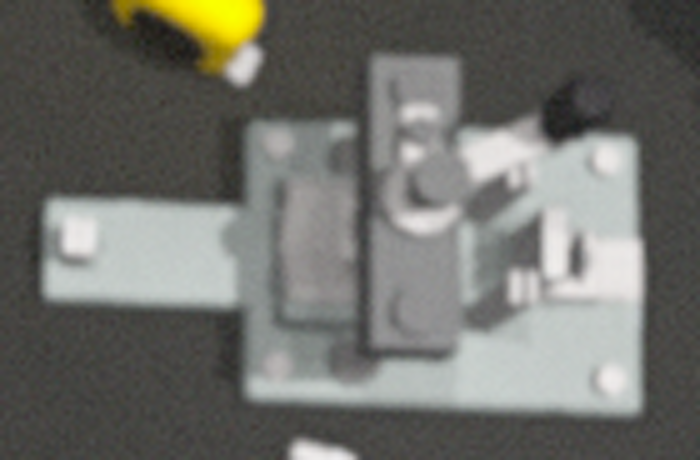

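View pics/sidec.png

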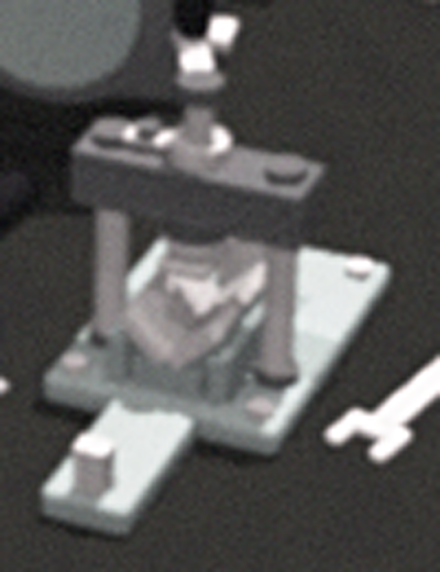

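Top crop shows base corners at crop (642,413),(638,137),(248,121),(247,403), foot end x≈43, rest top (77,240), grip (578,105). Side crop shows foot end (45,493)/(125,515), rest top (95,447), grip (190,15).

Run:
```python
from h import *
t=cam("top");s=cam("side")
T=lambda p:((p[0]+.5)/5-.5+340,(p[1]+.5)/5-.5+180)
S=lambda p:((p[0]+.5)/4.4-.5+300,(p[1]+.5)/4.4-.5+145)
P={}
for n,p in dict(RB=(642,413),RT=(638,137),LT=(248,121),LB=(247,403),FT=(43,200),FB=(43,299)).items():
    P[n]=onz(t,T(p),.018)[:2]*1000; print(n,P[n].round(1))
print("rest top",onz(t,T((77,237)),.045)*1000, "side",onz(s,S((95,447)),.045)*1000)
for n,p in dict(nr=(272,437),nl=(45,380),fr=(388,266),f1=(125,514),f0=(45,492)).items():print("side",n,(onz(s,S(p),.018)*1000).round(1))
print("crosshead corners",[(onz(t,T(p),.146)*1000).round(1)[:2].tolist() for p in((371,55),(461,58),(460,352),(370,350))])
# grip black by masks: triangulate
print("grip", tri(t,T((578,105)),s,S((190,15))))
A=onz(t,(160,0),.0136)
# post axis
xs=np.arange(168,271,6)
top=np.array([238,238,237,237,236,236,235,235,235,234,234,233,233,232,232,231,231,231]);bot=np.array([249,249,248,248,247,247,246,246,245,245,244,244,244,243,243,242,242,241])
g=np.array([onz(t,(x,(a+b)/2),.0136)[:2] for x,a,b in zip(xs,top,bot)])
k=np.polyfit(g[:,1],g[:,0],1);print("post x=k*y+c",k,"yaw",np.degrees(np.arctan(-k[0])))
w=[np.linalg.norm(onz(t,(x,a-.5),.0136)-onz(t,(x,b+.5),.0136)) for x,a,b in zip(xs,top,bot)];print("width",np.mean(w))
print("tip top",onz(t,(272.7,236),.0136)*1000,"head end",onz(t,(147,243.5),.02)*1000)
m=(295.5,306.5);print("tip side",onz(s,m,.0136)*1000, "axis side",onz(s,(245,399),.0136)*1000)
f=cv2.resize(t["frame"][215:270,130:290],None,fx=5,fy=5,interpolation=2);cv2.imwrite("pics/post.png",f[:,:,::-1])
```

```text
RB [ 475.6 -340.2]
RT [ 613.7 -350.3]
LT [ 625.7 -155.3]
LB [ 485.5 -146.8]
FT [588.  -52.3]
FB [538.8 -50.3]
rest top [563.328368   -65.00668737  45.        ] side [563.9571418  -66.17213587  45.        ]
side nr [ 491.2 -144.9   18. ]
side nl [ 625.7 -154.6   18. ]
side fr [ 479.  -340.8   18. ]
side f1 [541.8 -51.1  18. ]
side f0 [587.6 -54.9  18. ]
crosshead corners [[621.0, -187.5], [618.9, -227.7], [487.0, -217.4], [488.9, -178.1]]
grip (array([ 0.5810614 , -0.26044936,  0.201083  ]), [0.000586418523303357, 0.0005864185233034283])
post x=k*y+c [-0.05285486  0.56008077] yaw 3.025545011616166
width 0.02916758610416465
tip top [552.38704629 132.20589495  13.6       ] head end [539.90823276 434.95224447  20.        ]
tip side [553.84692744 116.52559795  13.6       ] axis side [542.66546824 381.2840116   13.6       ]
```

View pics/post.png

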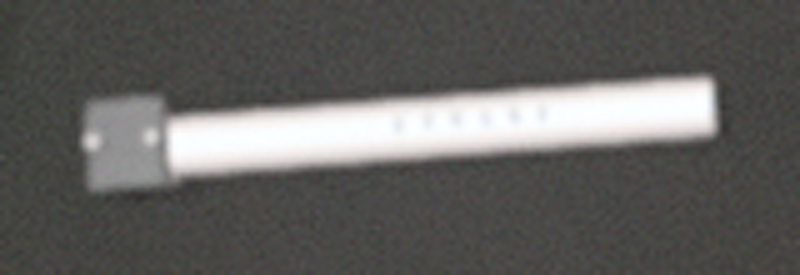

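Post: tip at crop (716,105), head from crop x=163 to 85. Clamp about (0.554,-0.2026), yaw −3.8°. Now work out the approach.

```bash
cat >> h.py <<'E'
from scipy.spatial.transform import Rotation as Ro
def go(x,y,z,yaw=None):
    s=robot.read_state();R=Ro.from_euler("xyz",s["tcp_rot"],degrees=True)
    d=R.inv().apply(np.array([x,y,z])-s["ee_pos"])
    w=None if yaw is None else -((yaw-s["tcp_rot"][2]+180)%360-180)
    print("shift",d.round(4),"turn",w, "clock",s["clock"],"F",s["contact_force"].round(1))
YAW=-3.8;O=np.array([.554,-.2026])
def cl(x,y):
    a=np.radians(YAW);return O+np.array([x*np.cos(a)-y*np.sin(a),x*np.sin(a)+y*np.cos(a)])
E
python3 - <<'E'
from h import *
t=cam("top")
P=lambda p:((p[0]+.5)/5-.5+130,(p[1]+.5)/5-.5+215)
print("tip",onz(t,P((716,105)),.0136),"head start",onz(t,P((165,143)),.02),"head end",onz(t,P((85,145)),.02))
print("grip top",onz(t,((578.5)/5-.5+340,105.5/5-.5+180),.23), "for origin",O)
go(.5436,.3122,.12,93.03)
E
```

```text
tip [0.55336983 0.13195105 0.0136    ] head start [0.5397491 0.3971275 0.02     ] head end [0.53968612 0.43591591 0.02      ]
grip top [ 0.57391045 -0.25072993  0.23      ] for origin [ 0.554  -0.2026]
shift [ 0.6196 -0.5951  0.1113] turn -71.89960091987871 clock 0.35 F [ 0.4 -1.1 -0.3]
```

```bash
python3 jog.py '[{"aperture":0.085, "x":0.06, "y":-0.058, "turn":-10}, {"aperture":0.085, "x":0.12, "y":-0.115, "z":0.01, "turn":-20}, {"aperture":0.085, "x":0.18, "y":-0.173, "z":0.02, "turn":-30}, {"aperture":0.085, "x":0.24, "y":-0.23, "z":0.03, "turn":-40}, {"aperture":0.085, "x":0.30, "y":-0.288, "z":0.04, "turn":-50}, {"aperture":0.085, "x":0.36, "y":-0.346, "z":0.05, "turn":-60}, {"aperture":0.085, "x":0.42, "y":-0.403, "z":0.07, "turn":-71.9}, {"aperture":0.085, "x":0.48, "y":-0.46, "z":0.09, "turn":-71.9}, {"aperture":0.085, "x":0.54, "y":-0.52, "z":0.11, "turn":-71.9}, {"aperture":0.085, "x":0.6196, "y":-0.5951, "z":0.111, "turn":-71.9}]'; python3 -c "
from h import *
go(.5435,.313,.06,93.03)"
```

```text
clock: 1.6
ee_pos: [0.4414, 0.0941, 0.153]
tcp_rot: [180.0, 0.0, 93.1]
contact_force: [1.5, -1.8, 0.3]
finger_gap: 0.0849
grip_force: 0.0
shift [0.2131 0.1136 0.0931] turn 0.02470348768849817 clock 1.6 F [ 1.5 -1.8  0.3]
```

```bash
python3 jog.py '[{"aperture":0.085, "x":0.2131, "y":0.1136, "z":0.06}, {"aperture":0.085, "x":0.2131, "y":0.1136, "z":0.07}, {"aperture":0.085, "x":0.2131, "y":0.1136, "z":0.08}, {"aperture":0.085, "x":0.2131, "y":0.1136, "z":0.093}, {"aperture":0.085, "x":0.2131, "y":0.1136, "z":0.093}, {"aperture":0.085, "x":0.2131, "y":0.1136, "z":0.093}, {"aperture":0.085, "x":0.2131, "y":0.1136, "z":0.093}, {"aperture":0.085, "x":0.2131, "y":0.1136, "z":0.093}]'; python3 -c "
from h import *
go(.5435,.313,.004,93.03)"
```

```text
clock: 2.6
ee_pos: [0.5435, 0.31, 0.0616]
tcp_rot: [179.9, -0.0, 93.0]
contact_force: [0.7, -1.2, -0.3]
finger_gap: 0.085
grip_force: 0.0
shift [0.003  0.0001 0.0576] turn -0.061755523225713205 clock 2.6 F [ 0.7 -1.2 -0.3]
```

```bash
python3 jog.py '[{"aperture":0.085, "x":0.003, "z":0.03}, {"aperture":0.085, "x":0.003, "z":0.0575}, {"aperture":0.085, "x":0.003, "z":0.0575}, {"aperture":0.02, "x":0.003, "z":0.0575}, {"aperture":0.02, "x":0.003, "z":0.0575}, {"aperture":0.02, "x":0.003, "z":0.0575}, {"aperture":0.02, "x":0.003, "z":0.0575}, {"aperture":0.02, "x":0.003, "z":0.0575}, {"aperture":0.02, "x":0.003, "z":0.0575}]'; python3 -c "
from h import *
x,y=cl(0,170);go(x,y,.12,86.2)"
```

```text
clock: 3.72
ee_pos: [0.5434, 0.314, 0.0039]
tcp_rot: [179.9, -0.0, 93.0]
contact_force: [-2.0, -1.3, 10.1]
finger_gap: 0.0252
grip_force: 58.6
shift [ 1.682775e+02  2.019810e+01 -7.800000e-03] turn 6.829241635385472 clock 3.725 F [-2.  -1.3 10.1]
```

```bash
python3 jog.py '[{"aperture":0.045}, {"aperture":0.045, "z":0.003}, {"aperture":0.045, "z":0.003}, {"aperture":0.02, "z":0.003}, {"aperture":0.02, "z":0.003}, {"aperture":0.02, "z":0.003}, {"aperture":0.02, "z":0.003}]'; python3 -c "
from h import *
x,y=cl(0,.25);go(x,y,.12,86.2)"
```

```text
clock: 4.6
ee_pos: [0.5431, 0.3138, 0.0001]
tcp_rot: [180.0, -0.0, 93.0]
contact_force: [-0.2, -0.7, 4.5]
finger_gap: 0.0255
grip_force: 60.2
shift [-0.268   0.0133 -0.12  ] turn 6.827052128451982 clock 4.6 F [-0.2 -0.7  4.5]
```

```bash
python3 jog.py '[{"aperture":0.02, "z":-0.03}, {"aperture":0.02, "z":-0.06}, {"aperture":0.02, "x":-0.05, "y":0.003, "z":-0.1, "turn":2}, {"aperture":0.02, "x":-0.1, "y":0.005, "z":-0.12, "turn":4}, {"aperture":0.02, "x":-0.15, "y":0.008, "z":-0.12, "turn":6.8}, {"aperture":0.02, "x":-0.2, "y":0.01, "z":-0.12, "turn":6.8}, {"aperture":0.02, "x":-0.24, "y":0.012, "z":-0.12, "turn":6.8}, {"aperture":0.02, "x":-0.268, "y":0.0133, "z":-0.12, "turn":6.8}, {"aperture":0.02, "x":-0.268, "y":0.0133, "z":-0.12, "turn":6.8}]'
python3 - <<'E'
from h import *
t=cam("top");s=cam("side")
x,y=cl(0,.25);go(x,y,.0497,86.2)
a=cv2.resize(t["frame"][180:280,250:480],None,fx=3.4,fy=3.4,interpolation=2)
b=cv2.resize(s["frame"][150:350,220:420],None,fx=1.5,fy=1.5,interpolation=2)
o=np.zeros((340+300,800,3),np.uint8);o[:340,:a.shape[1]]=a[:340];o[340:,:300]=b
cv2.imwrite("pics/lift.png",o[:600,:,::-1])
E
```

```text
clock: 5.72
ee_pos: [0.5703, 0.0451, 0.1196]
tcp_rot: [-180.0, 0.0, 86.1]
contact_force: [-0.1, 0.9, -2.6]
finger_gap: 0.0253
grip_force: 59.3
shift [-0.0002  0.0004  0.0699] turn 0.0058165222629611435 clock 5.825 F [ 0.   0.9 -1.9]
```

View pics/lift.png

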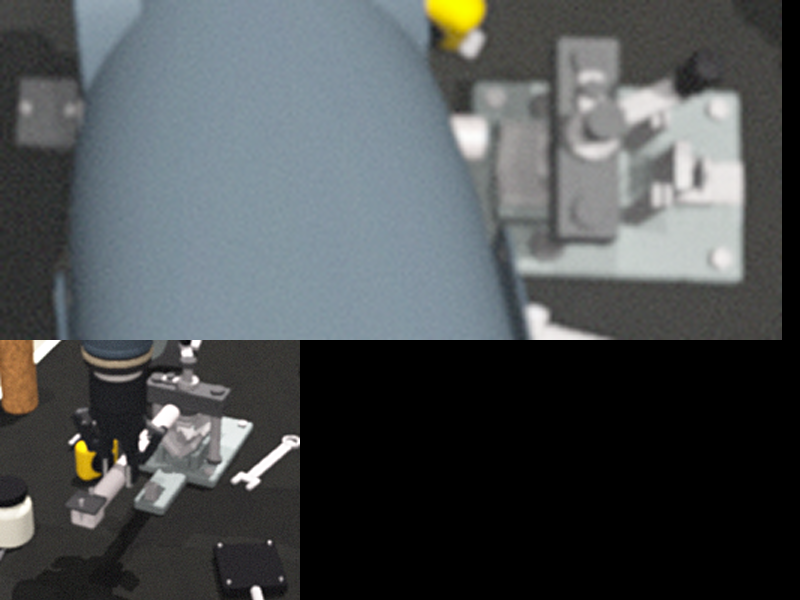

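Post is held level; its tip in the top crop spans (487,114)–(487,155), centre ≈ full (392.9,219.4).

Run:
```python
from h import *
t=cam("top");f=t["frame"].astype(int)
print("meas",onz(t,(392.9,219.1),.1332),"pred",cl(0,.07))
for x in(385,387,389,391):print(x,np.where(f[205:235,x].min(1)>150)[0]+205)
g=f[219,380:402].min(1);print(g)
for x,a,b in((386,213,224),(390,213,224)): print(onz(t,(x,(a+b)/2),.1332))
```

```text
meas [ 0.56029397 -0.13948911  0.1332    ] pred [ 0.55863917 -0.1327539 ]
385 [214 215 216 217 218 219 220 221 222 223 224 225]
387 [214 215 216 217 218 219 220 221 222 223 224 225 226]
389 [214 215 216 217 218 219 220 221 222 223 224 225 226]
391 [214 215 216 217 218 219 220 221 222 223 224 225]
[108 113 157 214 244 250 251 249 248 250 250 232 187 133 113  95 100 126
 149 154 155 154]
[ 0.56198279 -0.12422694  0.1332    ]
[ 0.56179107 -0.13311818  0.1332    ]
```

```bash
python3 jog.py '[{"aperture":0.02, "z":0.035}, {"aperture":0.02, "z":0.06}, {"aperture":0.02, "z":0.07}, {"aperture":0.02, "z":0.07}, {"aperture":0.02, "x":-0.03, "z":0.07}, {"aperture":0.02, "x":-0.06, "z":0.07}, {"aperture":0.02, "x":-0.06, "z":0.07}]'; python3 jog.py '[{"aperture":0.02, "x":-0.02}, {"aperture":0.02, "x":-0.04}, {"aperture":0.02, "x":-0.055}, {"aperture":0.02, "x":-0.055}, {"aperture":0.02, "x":-0.055, "z":0.002}, {"aperture":0.02, "x":-0.055, "z":0.002}]'
```

```text
clock: 6.75
ee_pos: [0.5672, -0.0144, 0.0512]
tcp_rot: [179.9, 0.0, 86.1]
contact_force: [-0.8, 0.2, -1.5]
finger_gap: 0.0253
grip_force: 59.5
clock: 7.5
ee_pos: [0.5627, -0.0675, 0.0477]
tcp_rot: [-180.0, -0.0, 86.3]
contact_force: [0.1, 0.5, -2.5]
finger_gap: 0.0255
grip_force: 59.5
```

```bash
python3 jog.py '[{"aperture":0.02, "z":0.001}, {"aperture":0.02, "z":0.001}, {"aperture":0.02, "z":0.002}, {"aperture":0.02, "z":0.002}]'; python3 -c "
from h import *
go(0.5,0,0.1,86.2)"
```

```text
clock: 8.0
ee_pos: [0.563, -0.0678, 0.0459]
tcp_rot: [180.0, -0.0, 86.2]
contact_force: [1.0, 1.0, -1.0]
finger_gap: 0.0254
grip_force: 59.5
shift [ 0.0636 -0.0673 -0.0541] turn 0.03951287016201377 clock 8.0 F [ 1.  1. -1.]
```

```bash
python3 jog.py '[{"aperture":0.02, "x":-0.007}, {"aperture":0.02, "x":-0.014}, {"aperture":0.02, "x":-0.016}, {"aperture":0.02, "x":-0.017}, {"aperture":0.02, "x":-0.018}]';python3 jog.py '[{"aperture":0.02, "x":-0.001}, {"aperture":0.02, "x":-0.002}]';python3 jog.py '[{"aperture":0.02, "x":-0.001}, {"aperture":0.02, "x":-0.001}]'
```

```text
clock: 8.62
ee_pos: [0.5617, -0.0859, 0.046]
tcp_rot: [180.0, -0.0, 86.2]
contact_force: [1.1, 0.6, -1.0]
finger_gap: 0.0252
grip_force: 59.5
clock: 8.88
ee_pos: [0.5616, -0.0878, 0.0459]
tcp_rot: [180.0, -0.0, 86.2]
contact_force: [1.2, 1.3, -0.3]
finger_gap: 0.0256
grip_force: 59.5
clock: 9.12
ee_pos: [0.5615, -0.089, 0.0459]
tcp_rot: [180.0, 0.0, 86.2]
contact_force: [1.6, -0.2, -2.1]
finger_gap: 0.0253
grip_force: 59.5
```

```bash
python3 jog.py '[{"aperture":0.02, "x":-0.001}, {"aperture":0.02, "x":-0.001}]'
```

```text
clock: 9.38
ee_pos: [0.5614, -0.0899, 0.0459]
tcp_rot: [180.0, 0.0, 86.2]
contact_force: [1.4, 1.6, -0.6]
finger_gap: 0.0257
grip_force: 59.5
```

```bash
python3 jog.py '[{"aperture":0.02, "x":-0.001}, {"aperture":0.02, "x":-0.001}]'
```

```text
clock: 9.62
ee_pos: [0.5613, -0.0909, 0.0459]
tcp_rot: [-180.0, 0.0, 86.2]
contact_force: [1.6, 0.1, -0.9]
finger_gap: 0.0251
grip_force: 59.5
```

```bash
for i in 1; do python3 jog.py '[{"aperture":0.02, "x":-0.001}, {"aperture":0.02, "x":-0.001}]' | grep -E 'ee_pos|contact'; python3 jog.py '[{"aperture":0.02, "x":-0.001}, {"aperture":0.02, "x":-0.001}]'| grep -E 'ee_pos|contact'; done
```

```text
ee_pos: [0.5613, -0.0919, 0.0459]
contact_force: [2.2, -0.0, -1.4]
ee_pos: [0.5612, -0.0929, 0.0459]
contact_force: [1.7, 1.5, -1.2]
```

```bash
python3 jog.py '[{"aperture":0.02, "x":-0.001}, {"aperture":0.02, "x":-0.001}]' | grep -E 'ee_pos|contact'
```

```text
ee_pos: [0.5612, -0.0939, 0.0459]
contact_force: [2.2, 1.0, -1.1]
```

```bash
python3 jog.py '[{"aperture":0.02, "x":-0.001}, {"aperture":0.02, "x":-0.001}]' | grep -E 'ee_pos|contact'
```

```text
ee_pos: [0.5611, -0.095, 0.0459]
contact_force: [3.3, 0.1, -1.3]
```

```bash
python3 jog.py '[{"aperture":0.02, "x":-0.001}, {"aperture":0.02, "x":-0.001}]' | grep -E 'ee_pos|contact'
```

```text
ee_pos: [0.561, -0.0959, 0.0459]
contact_force: [1.1, 0.8, 0.1]
```

```bash
python3 jog.py '[{"aperture":0.02, "x":-0.001}, {"aperture":0.02, "x":-0.001}]' | grep -E 'ee_pos|contact'
```

```text
ee_pos: [0.561, -0.0969, 0.0459]
contact_force: [1.3, 0.1, -0.2]
```

```bash
python3 jog.py '[{"aperture":0.02, "x":-0.001}, {"aperture":0.02, "x":-0.001}]' | grep -E 'ee_pos|contact'
```

```text
ee_pos: [0.5609, -0.0979, 0.0459]
contact_force: [1.3, 1.2, 1.0]
```

Run:
```python
from h import *
t=cam("top");a=cv2.resize(t["frame"][190:260,400:480],None,fx=8,fy=8,interpolation=2);cv2.imwrite("pics/stop.png",a[:,:,::-1])
```

```text
(no output)
```

View pics/stop.png

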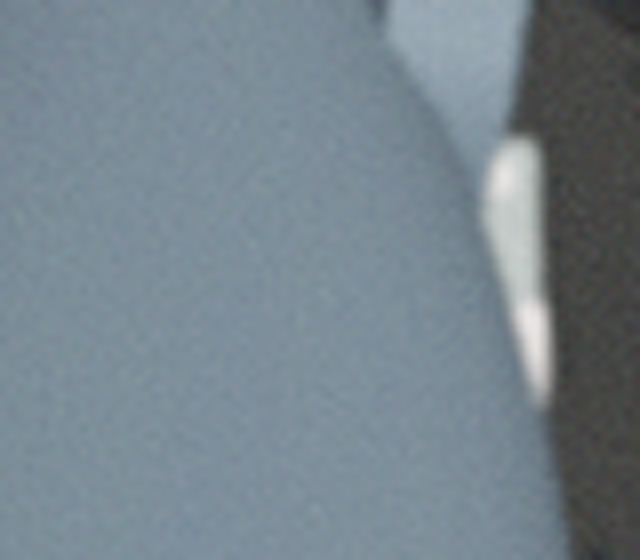

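The arm hides the stop (top view); I'll continue by feel.

```bash
python3 jog.py '[{"aperture":0.02, "x":-0.001}, {"aperture":0.02, "x":-0.001}]' | grep -E 'ee_pos|contact'
```

```text
ee_pos: [0.5608, -0.0989, 0.0459]
contact_force: [2.2, 1.3, -1.2]
```

```bash
python3 jog.py '[{"aperture":0.02, "x":-0.001}, {"aperture":0.02, "x":-0.001}]' | grep -E 'ee_pos|contact'
```

```text
ee_pos: [0.5608, -0.0995, 0.0459]
contact_force: [2.2, 4.9, 0.3]
```

```bash
python3 jog.py '[{"aperture":0.02, "x":-0.001}, {"aperture":0.02, "x":-0.001}]' | grep -E 'ee_pos|contact'
```

```text
ee_pos: [0.5608, -0.0996, 0.0459]
contact_force: [2.1, 12.2, 0.8]
```

Contact with the stop at 12 N. Release, lift and step aside to look.

```bash
python3 jog.py '[{"aperture":0.02, "x":0.001}, {"aperture":0.085, "x":0.001}, {"aperture":0.085, "x":0.001}, {"aperture":0.085, "x":0.001}, {"aperture":0.085, "x":0.001, "z":-0.02}, {"aperture":0.085, "x":0.001, "z":-0.06}, {"aperture":0.085, "x":0.001, "z":-0.12}, {"aperture":0.085, "x":0.001, "z":-0.18}, {"aperture":0.085, "z":-0.23}, {"aperture":0.085, "z":-0.23}]' && python3 jog.py '[{"aperture":0.085, "x":-0.04, "y":-0.036}, {"aperture":0.085, "x":-0.08, "y":-0.071}, {"aperture":0.085, "x":-0.12, "y":-0.107}, {"aperture":0.085, "x":-0.16, "y":-0.142}, {"aperture":0.085, "x":-0.2, "y":-0.178}, {"aperture":0.085, "x":-0.245, "y":-0.214}, {"aperture":0.085, "x":-0.245, "y":-0.214}, {"aperture":0.085, "x":-0.245, "y":-0.214}]'
python3 - <<'E'
from h import *
t=cam("top");s=cam("side")
a=cv2.resize(t["frame"][185:260,300:480],None,fx=4.4,fy=4.4,interpolation=2)
b=cv2.resize(s["frame"][135:285,290:410],None,fx=1.8,fy=1.8,interpolation=2)
o=np.zeros((600,800,3),np.uint8);o[:330,:a.shape[1]]=a[:330];o[330:600,:216]=b
d=cv2.resize(s["frame"][135:202,315:395],None,fx=4,fy=4,interpolation=2);o[330:598,230:550]=d
cv2.imwrite("pics/placed.png",o[:,:,::-1])
E
```

```text
clock: 13.42
ee_pos: [0.5621, -0.1013, 0.2798]
tcp_rot: [179.6, 0.0, 86.2]
contact_force: [1.0, 0.6, -0.7]
finger_gap: 0.0848
grip_force: 0.0
clock: 14.42
ee_pos: [0.3309, -0.331, 0.2753]
tcp_rot: [-180.0, -0.0, 86.2]
contact_force: [0.2, -0.5, -0.1]
finger_gap: 0.0852
grip_force: 0.0
```

View pics/placed.png

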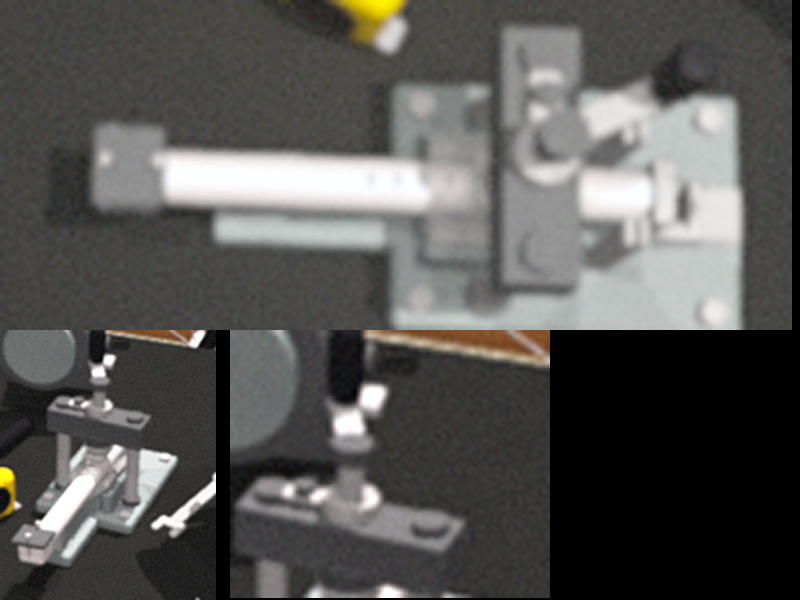

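Post lies in the V with its end at crop x≈652 against the stop. Hub at top crop (560,137), grip at (685,70). Now measure the grip via dark masks in both views.

Run:
```python
from h import *
t=cam("top");s=cam("side")
R={}
for n,c,b in(("top",t,(444,188,470,214)),("side",s,(330,110,358,165))):
    x0,y0,x1,y1=b;g=cv2.GaussianBlur(cv2.cvtColor(c["frame"],cv2.COLOR_RGB2GRAY),(3,3),0)[y0:y1,x0:x1]
    m=(g<38).astype(np.uint8);k,l,st,ce=cv2.connectedComponentsWithStats(m)
    i=1+np.argmax(st[1:,4]);print(n,st[i],ce[i]+[x0,y0]);R[n]=ce[i]+[x0,y0]
X,e=tri(t,R["top"],s,R["side"]);print("grip",X,e)
H,e=tri(t,(426.9,215.75),s,(345.1,162.1));print("hub",H,e)
for z in(.19,.2,.21):print(z,onz(t,(426.9,215.75),z),onz(s,(345.1,162.1),z))
print(np.linalg.norm(X[:2]-O))
```

```text
Traceback (most recent call last):
ValueError: attempt to get argmax of an empty sequence
```

Run:
```python
from h import *
t=cam("top");s=cam("side")
R={}
for n,c,b in(("top",t,(444,188,470,214)),("side",s,(330,110,358,165))):
    x0,y0,x1,y1=b;g=cv2.GaussianBlur(cv2.cvtColor(c["frame"],cv2.COLOR_RGB2GRAY),(3,3),0)[y0:y1,x0:x1]
    th=(int(g.min())+int(np.median(g)))/2;m=(g<th).astype(np.uint8);k,l,st,ce=cv2.connectedComponentsWithStats(m)
    i=1+np.argmax(st[1:,4]);print(n,th,g.min(),np.median(g),st[i],ce[i]+[x0,y0]);R[n]=ce[i]+[x0,y0]
X,e=tri(t,R["top"],s,R["side"]);print("grip",X,e)
H,e=tri(t,(426.9,215.75),s,(345.1,162.1));print("hub",H,e)
for z in(.21,.22,.23):print(z,onz(t,R["top"],z),onz(s,R["side"],z))
print(np.linalg.norm(X[:2]-O))
```

```text
top 55.0 39 71.0 [ 5  9 10 10 57] [452.52631579 202.38596491]
side 50.5 15 86.0 [  9  22  19  21 211] [345.63033175 142.7014218 ]
grip [ 0.57090377 -0.24745699  0.22266686] [0.0012818270696865273, 0.0012818270696865548]
hub [ 0.5526459  -0.19849     0.19738552] [0.0014933499407760043, 0.0014933499407761655]
0.21 [ 0.57553936 -0.25140231  0.21      ] [ 0.57765005 -0.27299822  0.21      ]
0.22 [ 0.57290002 -0.2481334   0.22      ] [ 0.57123357 -0.2526713   0.22      ]
0.23 [ 0.57026069 -0.24486448  0.23      ] [ 0.5648171  -0.23234439  0.23      ]
0.04793628385023933
```

```bash
python3 -c "
from h import *
go(.5727,-.2515,.208,86.2)"
```

```text
shift [0.0945 0.2355 0.0678] turn 0.11510859535133022 clock 14.725 F [-0.7  0.5  0.3]
```

```bash
python3 jog.py '[{"aperture":0.085, "x":0.02, "y":0.05}, {"aperture":0.085, "x":0.04, "y":0.1}, {"aperture":0.085, "x":0.06, "y":0.15}, {"aperture":0.085, "x":0.08, "y":0.2}, {"aperture":0.085, "x":0.0945, "y":0.2355}, {"aperture":0.085, "x":0.0945, "y":0.2355}, {"aperture":0.085, "x":0.0945, "y":0.2355}, {"aperture":0.085, "x":0.0945, "y":0.2355, "z":0.03}, {"aperture":0.085, "x":0.0945, "y":0.2355, "z":0.05}, {"aperture":0.085, "x":0.0945, "y":0.2355, "z":0.05}]'
python3 - <<'E'
from h import *
go(.5727,-.2515,.208,86.2)
s=cam("side");a=cv2.resize(s["frame"][60:240,260:440],None,fx=3,fy=3,interpolation=2);cv2.imwrite("pics/crank.png",a[:,:,::-1])
E
```

```text
clock: 15.98
ee_pos: [0.5708, -0.2525, 0.2253]
tcp_rot: [-179.9, -0.0, 86.2]
contact_force: [-0.4, 0.3, 0.9]
finger_gap: 0.085
grip_force: 0.0
shift [0.0011 0.0019 0.0173] turn -0.017857921114114106 clock 15.975 F [-0.4  0.3  0.9]
```

View pics/crank.png

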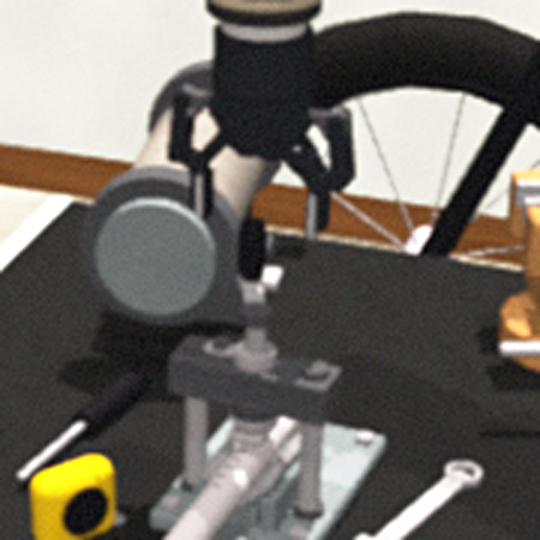

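Side view: the black grip (255,250) sits between the open fingers (205,195) and (312,210). Descend and close.

```bash
python3 jog.py '[{"aperture":0.085, "x":0.001, "y":0.001, "z":0.017}, {"aperture":0.085, "x":0.001, "y":0.001, "z":0.017}, {"aperture":0.015, "x":0.001, "y":0.001, "z":0.017}, {"aperture":0.015, "x":0.001, "y":0.001, "z":0.017}, {"aperture":0.015, "x":0.001, "y":0.001, "z":0.017}, {"aperture":0.015, "x":0.001, "y":0.001, "z":0.017}, {"aperture":0.015, "x":0.001, "y":0.001, "z":0.017}, {"aperture":0.015, "x":0.001, "y":0.001, "z":0.017}, {"aperture":0.015, "x":0.001, "y":0.001, "z":0.017}]'
python3 - <<'E'
from h import *
t=cam("top");s=cam("side")
# tab baseline: side patch & top patch around predicted tab end in/out
np.savez("base.npz",s=s["frame"],t=t["frame"])
for d in(0,.013):
    X=[*cl(.066+d,0),.122];print(proj(s,X),proj(t,X))
print(proj(s,[*O,.157]),proj(s,[*O,.160]))
E
```

```text
clock: 17.15
ee_pos: [0.5737, -0.2516, 0.2095]
tcp_rot: [179.9, 0.0, 86.2]
contact_force: [2.1, -0.6, 6.9]
finger_gap: 0.0216
grip_force: 58.5
[[319.59722489 184.25886866]] [[419.99681398 193.95121749]]
[[314.69202583 183.19264416]] [[419.96610274 188.42823535]]
[[345.31189552 176.79285988]] [[345.34270879 175.66379735]]
```

```bash
cat >> h.py <<'E'
def orb(a0,steps,sink=True,r=55):
    f=lambda a:np.array([-r*np.cos(np.radians(a)),-r*np.sin(np.radians(a))])/1000
    for a in steps:
        d=f(a)-f(a0);print("[0.015,%.4f,%.4f,%.4f,0]"%(d[0],d[1],(a-a0)/36000*sink),end=",")
    print()
def where(C=(.5542,-.2002)):
    s=robot.read_state();d=s["ee_pos"][:2]-C;y=np.radians(YAW)
    l=np.array([d[0]*np.cos(y)+d[1]*np.sin(y),-d[0]*np.sin(y)+d[1]*np.cos(y)]);f=s["contact_force"]
    fl=np.array([f[0]*np.cos(y)+f[1]*np.sin(y),-f[0]*np.sin(y)+f[1]*np.cos(y)])
    u=l/np.linalg.norm(l);cw=np.array([u[1],-u[0]])
    print("a %.1f r %.1f Frad %.1f Ftan %.1f Fz %.1f z %.4f t %.2f"%(np.degrees(np.arctan2(-l[0],-l[1])),1000*np.linalg.norm(l),fl@u,fl@cw,f[2],s["ee_pos"][2],s["clock"]))
E
python3 -c "
from h import *
where()
orb(-24.6,[-17,-5,10,25,40,55,65])
orb(65,[75,90,105,120,135,150,165,180,195,205])
orb(205,[215,230,245,260,275,290,305,320,335,345])
orb(345,[350,360,370,380,390,395])"
```

```text
a -24.6 r 55.0 Frad 0.4 Ftan -1.4 Fz 5.3 z 0.2095 t 17.25
[0.015,-0.0026,-0.0068,0.0002,0],[0.015,-0.0048,-0.0181,0.0005,0],[0.015,-0.0042,-0.0324,0.0010,0],[0.015,0.0002,-0.0461,0.0014,0],[0.015,0.0079,-0.0582,0.0018,0],[0.015,0.0185,-0.0679,0.0022,0],[0.015,0.0268,-0.0727,0.0025,0],
[0.015,0.0090,-0.0033,0.0003,0],[0.015,0.0232,-0.0052,0.0007,0],[0.015,0.0375,-0.0033,0.0011,0],[0.015,0.0507,0.0022,0.0015,0],[0.015,0.0621,0.0110,0.0019,0],[0.015,0.0709,0.0223,0.0024,0],[0.015,0.0764,0.0356,0.0028,0],[0.015,0.0782,0.0498,0.0032,0],[0.015,0.0764,0.0641,0.0036,0],[0.015,0.0731,0.0731,0.0039,0],
[0.015,-0.0048,0.0083,0.0003,0],[0.015,-0.0145,0.0189,0.0007,0],[0.015,-0.0266,0.0266,0.0011,0],[0.015,-0.0403,0.0309,0.0015,0],[0.015,-0.0546,0.0315,0.0019,0],[0.015,-0.0687,0.0284,0.0024,0],[0.015,-0.0814,0.0218,0.0028,0],[0.015,-0.0920,0.0121,0.0032,0],[0.015,-0.0997,-0.0000,0.0036,0],[0.015,-0.1030,-0.0090,0.0039,0],
[0.015,-0.0010,-0.0047,0.0001,0],[0.015,-0.0019,-0.0142,0.0004,0],[0.015,-0.0010,-0.0238,0.0007,0],[0.015,0.0014,-0.0330,0.0010,0],[0.015,0.0055,-0.0417,0.0013,0],[0.015,0.0081,-0.0458,0.0014,0],
```

```bash
python3 jog.py '[{"aperture":0.015, "x":-0.0026, "y":-0.0068, "z":0.0002}, {"aperture":0.015, "x":-0.0048, "y":-0.0181, "z":0.0005}, {"aperture":0.015, "x":-0.0042, "y":-0.0324, "z":0.0010}, {"aperture":0.015, "x":0.0002, "y":-0.0461, "z":0.0014}, {"aperture":0.015, "x":0.0079, "y":-0.0582, "z":0.0018}, {"aperture":0.015, "x":0.0185, "y":-0.0679, "z":0.0022}, {"aperture":0.015, "x":0.0268, "y":-0.0727, "z":0.0025}]' | grep gap; python3 -c "
from h import *
where()"
```

```text
finger_gap: 0.0216
a 65.3 r 54.5 Frad -8.4 Ftan -4.7 Fz 1.7 z 0.2070 t 18.12
```

```bash
python3 jog.py '[{"aperture":0.015, "x":0.0090, "y":-0.0025, "z":0.0003}, {"aperture":0.015, "x":0.0232, "y":-0.0044, "z":0.0007}, {"aperture":0.015, "x":0.0375, "y":-0.0025, "z":0.0011}, {"aperture":0.015, "x":0.0507, "y":0.0030, "z":0.0015}, {"aperture":0.015, "x":0.0621, "y":0.0118, "z":0.0019}, {"aperture":0.015, "x":0.0709, "y":0.0231, "z":0.0024}, {"aperture":0.015, "x":0.0764, "y":0.0364, "z":0.0028}, {"aperture":0.015, "x":0.0782, "y":0.0506, "z":0.0032}, {"aperture":0.015, "x":0.0764, "y":0.0649, "z":0.0036}, {"aperture":0.015, "x":0.0731, "y":0.0739, "z":0.0039}]' | grep gap; python3 -c "
from h import *
where()"
```

```text
finger_gap: 0.0209
a -154.5 r 55.8 Frad -0.4 Ftan -3.2 Fz 11.3 z 0.2030 t 19.38
```

```bash
python3 jog.py '[{"aperture":0.015, "x":-0.0048, "y":0.0083, "z":0.0003}, {"aperture":0.015, "x":-0.0145, "y":0.0189, "z":0.0007}, {"aperture":0.015, "x":-0.0266, "y":0.0266, "z":0.0011}, {"aperture":0.015, "x":-0.0403, "y":0.0309, "z":0.0015}, {"aperture":0.015, "x":-0.0546, "y":0.0315, "z":0.0019}, {"aperture":0.015, "x":-0.0687, "y":0.0284, "z":0.0024}, {"aperture":0.015, "x":-0.0814, "y":0.0218, "z":0.0028}, {"aperture":0.015, "x":-0.0920, "y":0.0121, "z":0.0032}, {"aperture":0.015, "x":-0.0997, "z":0.0036}, {"aperture":0.015, "x":-0.1030, "y":-0.0090, "z":0.0039}]' | grep gap
python3 - <<'E'
from h import *
where()
t=cam("top");s=cam("side");B=np.load("base.npz")
for n,c in(("s",s),("t",t)):
    d=np.abs(c["frame"].astype(int)-B[n]).sum(2)
    x,y=(317,184) if n=="s" else (420,191)
    print(n,d[y-5:y+6,x-7:x+8].max(),d[y-5:y+6,x-7:x+8].mean())
def nut(f):
    g=cv2.cvtColor(f,cv2.COLOR_RGB2GRAY);return g[160:185,345].tolist()
print(nut(B["s"]));print(nut(s["frame"]))
E
```

```text
finger_gap: 0.0216
a -16.3 r 55.2 Frad -2.8 Ftan -5.8 Fz 16.9 z 0.2001 t 20.62
s 41 11.43030303030303
t 40 10.012121212121212
[126, 86, 68, 73, 70, 71, 63, 61, 66, 90, 120, 133, 136, 134, 134, 134, 129, 134, 151, 149, 141, 135, 142, 128, 114]
[164, 158, 164, 148, 111, 78, 72, 77, 77, 67, 62, 58, 69, 106, 130, 133, 128, 130, 145, 150, 144, 139, 140, 122, 95]
```

```bash
cat > chk.py <<'E'
from h import *
where()
t=cam("top");s=cam("side");B=np.load("base.npz")
for n,c in(("s",s),("t",t)):
    d=np.abs(c["frame"].astype(int)-B[n]).sum(2)
    x,y=(317,184) if n=="s" else (420,191)
    p=d[y-5:y+6,x-7:x+8];print(n,p.max(),p.mean().round(1),(p>90).sum())
print(cv2.cvtColor(s["frame"],cv2.COLOR_RGB2GRAY)[168:183,345].tolist())
E
python3 jog.py '[{"aperture":0.015, "x":-0.0010, "y":-0.0047, "z":-0.0003}, {"aperture":0.015, "x":-0.0019, "y":-0.0142, "z":-0.0006}, {"aperture":0.015, "x":-0.0010, "y":-0.0238, "z":-0.001}, {"aperture":0.015, "x":0.0014, "y":-0.0330, "z":-0.001}, {"aperture":0.015, "x":0.0055, "y":-0.0417, "z":-0.001}, {"aperture":0.015, "x":0.0081, "y":-0.0458, "z":-0.001}, {"aperture":0.015, "x":0.0081, "y":-0.0458, "z":-0.001}]' | grep gap; python3 chk.py; python3 -c "
from h import *
orb(395,[405,415,425,430],0);orb(430,[440,450,460],0);orb(460,[470,480,490],0);orb(490,[500,510,520],0);orb(520,[530,540,550],0);orb(550,[560,570,580],0);orb(580,[590,600,610],0);orb(610,[620,630,640],0)"
```

```text
finger_gap: 0.0216
a 34.6 r 54.4 Frad -2.0 Ftan -1.0 Fz 8.4 z 0.2002 t 21.60
s 147 20.1 9
t 148 70.7 73
[77, 73, 62, 59, 74, 104, 127, 132, 133, 140, 148, 146, 138, 136, 140]
[0.015,0.0062,-0.0073,0.0000,0],[0.015,0.0135,-0.0135,0.0000,0],[0.015,0.0218,-0.0183,0.0000,0],[0.015,0.0262,-0.0201,0.0000,0],
[0.015,0.0093,-0.0025,0.0000,0],[0.015,0.0188,-0.0033,0.0000,0],[0.015,0.0284,-0.0025,0.0000,0],
[0.015,0.0093,0.0025,0.0000,0],[0.015,0.0179,0.0065,0.0000,0],[0.015,0.0258,0.0120,0.0000,0],
[0.015,0.0068,0.0068,0.0000,0],[0.015,0.0123,0.0146,0.0000,0],[0.015,0.0163,0.0233,0.0000,0],
[0.015,0.0025,0.0093,0.0000,0],[0.015,0.0033,0.0188,0.0000,0],[0.015,0.0025,0.0284,0.0000,0],
[0.015,-0.0025,0.0093,0.0000,0],[0.015,-0.0065,0.0179,0.0000,0],[0.015,-0.0120,0.0258,0.0000,0],
[0.015,-0.0068,0.0068,0.0000,0],[0.015,-0.0146,0.0123,0.0000,0],[0.015,-0.0233,0.0163,0.0000,0],
[0.015,-0.0093,0.0025,0.0000,0],[0.015,-0.0188,0.0033,0.0000,0],[0.015,-0.0284,0.0025,0.0000,0],
```

```bash
cat >> chk.py <<'E'
g=lambda f:cv2.cvtColor(f,cv2.COLOR_RGB2GRAY)
print(np.hstack([g(B["s"])[178:190:2,308:324:2],np.zeros((6,1),int),g(s["frame"])[178:190:2,308:324:2]]))
E
python3 jog.py '[{"aperture":0.015, "x":0.0062, "y":-0.0073}, {"aperture":0.015, "x":0.0135, "y":-0.0135}, {"aperture":0.015, "x":0.0180, "y":-0.016}, {"aperture":0.015, "x":0.0180, "y":-0.016}]' | grep gap; python3 chk.py
```

```text
finger_gap: 0.0215
a 60.1 r 54.1 Frad 0.0 Ftan -1.0 Fz 9.6 z 0.2002 t 22.20
s 701 92.1 39
t 550 179.7 118
[77, 72, 65, 67, 66, 102, 130, 132, 133, 149, 153, 145, 133, 141, 136]
[[ 24  28  29  25  46  79  74  69   0  27  24  26  23  63 132 141  93]
 [ 26  21  18  16  44  70  62  71   0  29  24  18  78 147  71  88 100]
 [ 27  29  17  21  53  60  54  63   0  29  23  53 255 237  53  61  60]
 [ 26  32  31  24  59  65  62  62   0  20  27  95 255 175  59  65  64]
 [ 19  24  29  28  51  65  69  59   0  21  28  31  56  74  61  70  63]
 [ 20  31  30  34  58  66  63  63   0  26  35  32  29  53  61  67  60]]
```

Run:
```python
from h import *
B=np.load("base.npz");t=cam("top");s=cam("side")
k=lambda f,x0,y0,x1,y1:cv2.resize(f[y0:y1,x0:x1],(400,300),interpolation=2)
o=np.vstack([np.hstack([k(B["s"],300,155,380,215),k(s["frame"],300,155,380,215)]),np.hstack([k(B["t"],380,170,480,245),k(t["frame"],380,170,480,245)])])
cv2.imwrite("pics/tab.png",o[:,:,::-1])
```

```text
(no output)
```

View pics/tab.png

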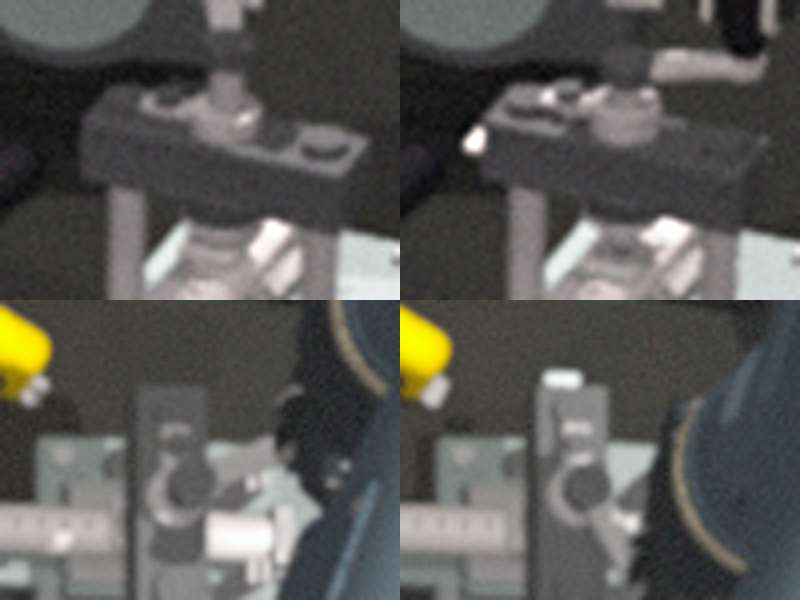

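The tab is out in both views (bright blade at (475,138) side, (562,378) top), and the nut has risen. Stop winding, release and retreat.

```bash
python3 jog.py '[{"aperture":0.045}, {"aperture":0.045}, {"aperture":0.045}, {"aperture":0.045, "z":-0.02}, {"aperture":0.045, "z":-0.05}, {"aperture":0.045, "z":-0.08}, {"aperture":0.045, "y":-0.05, "z":-0.09}, {"aperture":0.045, "y":-0.1, "z":-0.09}, {"aperture":0.045, "x":-0.03, "y":-0.15, "z":-0.09}, {"aperture":0.045, "x":-0.03, "y":-0.15, "z":-0.09}]'; python3 jog.py '[{"aperture":0.045, "x":-0.05, "y":-0.03}, {"aperture":0.045, "x":-0.1, "y":-0.06}, {"aperture":0.045, "x":-0.1, "y":-0.06}, {"aperture":0.045, "x":-0.1, "y":-0.06}]'
python3 - <<'E'
from h import *
B=np.load("base.npz");t=cam("top");f=t["frame"]
g=cv2.cvtColor(f,cv2.COLOR_RGB2GRAY)
m=np.zeros_like(g);m[170:200,400:440]=(g[170:200,400:440]>190);print("tab px",m.sum(),np.argwhere(m).mean(0))
P=f[222:236,300:410].astype(int);print("post bright cols",(np.where((P.min(2)>150).any(0))[0]+300)[[0,-1]])
print("stop row",g[230,435:475].tolist())
X=proj(t,[[*cl(0,-.074),.0592],[*cl(0,-.094),.0592]]);print(X)
# crank grip angle
b=cv2.imread("pics/top0.png")[:,:,::-1].astype(int)
d=np.abs(f.astype(int)-b).sum(2)>120
k,l,st,ce=cv2.connectedComponentsWithStats(d.astype(np.uint8))
print([(s.tolist()) for s in st[1:] if s[4]>25])
print(robot.read_state()["clock"])
E
```

```text
clock: 23.65
ee_pos: [0.3512, -0.245, 0.2902]
tcp_rot: [180.0, 0.0, 86.0]
contact_force: [1.1, 0.2, 0.4]
finger_gap: 0.0452
grip_force: 0.0
clock: 24.15
ee_pos: [0.2877, -0.3397, 0.2894]
tcp_rot: [-180.0, -0.0, 86.2]
contact_force: [0.4, 0.4, 0.5]
finger_gap: 0.0448
grip_force: 0.0
tab px 30 [189.43333333 420.23333333]
post bright cols [323 409]
stop row [231, 228, 229, 233, 240, 245, 238, 223, 202, 182, 170, 165, 156, 158, 200, 222, 234, 226, 187, 119, 99, 147, 188, 217, 225, 229, 231, 232, 232, 231, 233, 231, 216, 153, 89, 65, 73, 68, 65, 73]
[[444.76952349 229.65478548]
 [453.075201   230.01908928]]
[[415, 187, 11, 5, 50], [448, 205, 9, 5, 34], [321, 213, 85, 21, 909], [429, 219, 23, 23, 273], [421, 222, 13, 22, 134], [146, 230, 128, 23, 1761], [357, 232, 30, 3, 65], [616, 287, 24, 93, 1100], [589, 310, 32, 29, 575], [527, 317, 43, 69, 775], [564, 317, 22, 19, 192], [558, 331, 16, 41, 85], [236, 341, 16, 8, 63], [524, 393, 116, 87, 5477], [392, 397, 118, 83, 6105], [389, 400, 67, 38, 220], [559, 401, 10, 5, 34], [329, 408, 62, 41, 1210], [282, 435, 62, 45, 1435], [361, 451, 17, 17, 89], [354, 456, 25, 24, 189], [270, 458, 16, 20, 141], [279, 466, 8, 8, 30], [379, 470, 14, 10, 85]]
24.2
```

Run:
```python
from h import *
f=cam("top");g=cv2.cvtColor(f["frame"],0x7)
b=cv2.cvtColor(cv2.imread("pics/top0.png"),6)
for r in(226,228,230,232,234):print(r,"base",b[r,436:470:2].tolist(),"now",g[r,436:470:2].tolist())
t=cv2.cvtColor(cv2.imread("pics/placed.png"),6)
print("placed",[int(t[int((230.5-185)*4.4),int((x+.5-300)*4.4)]) for x in range(436,470,2)])
print("placed228",[int(t[int((228.5-185)*4.4),int((x+.5-300)*4.4)]) for x in range(436,470,2)])
```

```text
226 base [143, 145, 139, 134, 101, 94, 164, 227, 220, 181, 175, 207, 199, 200, 200, 189, 90] now [233, 248, 249, 248, 248, 245, 200, 227, 227, 198, 184, 205, 200, 199, 203, 184, 96]
228 base [139, 133, 116, 101, 93, 96, 166, 232, 227, 154, 154, 222, 218, 220, 223, 216, 138] now [231, 247, 254, 253, 250, 251, 211, 231, 232, 169, 157, 222, 219, 222, 221, 217, 134]
230 base [124, 117, 109, 104, 100, 99, 167, 234, 225, 113, 145, 214, 229, 231, 231, 230, 158] now [229, 234, 246, 223, 181, 162, 160, 224, 226, 119, 144, 215, 229, 230, 232, 231, 159]
232 base [129, 124, 110, 107, 103, 102, 164, 234, 227, 113, 135, 210, 228, 229, 229, 229, 162] now [200, 204, 182, 95, 70, 64, 79, 178, 223, 111, 136, 210, 230, 230, 229, 229, 165]
234 base [124, 118, 116, 172, 165, 173, 168, 228, 219, 126, 161, 224, 229, 230, 231, 231, 166] now [153, 106, 60, 61, 78, 80, 72, 120, 206, 130, 161, 222, 230, 232, 231, 230, 166]
placed [250, 252, 252, 253, 252, 253, 212, 232, 222, 117, 146, 218, 230, 232, 233, 231, 158]
placed228 [251, 251, 249, 252, 253, 254, 217, 231, 226, 162, 156, 222, 218, 223, 223, 218, 134]
```

```bash
python3 -c "
from cell import robot
print(robot.finish_job())"
```

```text
the job is handed in; nothing more can be done
None
```

The job is handed in: the seatpost lies in the V against the unmoved stop, clamped until the tab popped out, then let go, with the other bench items looking undisturbed in the top camera (about 24 s of the 64 s used).

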